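Load the whetstone and press its retaining cap home

TASK

Slide the whetstone that lies on the bench, without lifting it, into the aluminium stone holder until it lies snug against the end stop and both side stops; then put the loose snap cap over the holder's stud and press it down until it clicks. Keep pressing after the click so that the rubber ring under the cap is well squeezed, and finish like that, with the fingers still pushing the cap firmly down; leave the other things on the bench where they lie.

Things in the scene. Friction and masses are not known exactly. Their poses are not given: they have to be found in the camera images.
- stone_centre (a point): The whetstone to load: the plain stone block lying on the bench top itself (other stones lie on the small chest), 46 x 108 x 22 mm, 0.26 kg. This point is its centre, 11 mm above its underside; its own y runs along its 108 mm length, x across its 46 mm width, z up. Both ends are alike.
- stone_home (a point): Where the stone's centre is when the stone is home in the stone holder, a low aluminium frame screwed to the bench (the bench top is the floor under the stone). 11 mm above the bench. The stone then lies lengthwise along this point's x axis, z up. The -y side is open: the stone comes in from there.
- stud_seat (a point): Top centre of the free rubber ring (37 mm across) round the stud's foot, 10 mm above the bench; axes as the holder. The steel stud, 18 mm thick, rises 14.5 mm above this point to a tapered tip; three sprung balls 9 mm above it stick out to a radius of 12.5 mm. Under it a foot plate 4 mm high, 40 mm across, with an arm 4 mm high going to +y.
- gasket (a joint): How far the rubber ring under the cap is squeezed, in m: 0 when free, 0.004 at most; it pushes back with about 4 N per mm.
- cap_knob (a point): The loose snap cap, black plastic, 45 g, hollow side down: a flange 45 to 47 mm across and 22.5 mm high, on it a round knob 28 mm across and 19.5 mm high; 42 mm high in all. This point is the middle of the knob, 32.5 mm above the underside; z up. Once snapped on, the flange shuts the stone in with about 4 mm of play.
- cap_foot (a point): Centre of the cap's underside, on its axis. The bore there is 21 mm across; its lip, 4 mm thick, meets the stud's balls when this point is about 13 mm above the stud seat point. Pushing on takes a peak of about 8 to 10 N; 9 to 6 mm above the seat point the force falls off with a click and the balls draw the cap down to the rubber ring.
- small_hammer_mid (a point): Bystander, leave it where it lies: small hammer, 200 x 78 x 20 mm; this point is 10 mm above its underside, at its middle.
- marker_1_mid (a point): Bystander, leave it where it lies: felt marker, 124 x 13 x 14 mm; this point is 10 mm above its underside, at its middle.
- handle_blank_c_mid (a point): Bystander, leave it where it lies: dark wooden handle blank, 23 x 118 x 19 mm; this point is 10 mm above its underside, at its middle.
- snap_cap: The snap cap as a whole; its origin is the centre of its underside.
- stone_holder: The holder; axes as the home point, origin 11 mm below it. End stop: block 44 mm wide, 14 high, face at x +54.5 mm. Two side stops, 12 mm wide, 14 high, at x -38 and +38, faces at y +24, with 64 mm of finger room between them. An 8 mm high bar runs behind at y +70 to +90; arms 8 mm high join the stops to it. The stud stands past the open end, at x -81.5, y 0.
Things that resemble listed ones, but are neither listed nor needed, are in the scene too. Of the things shaped like the snap_cap, the black one is meant.

How it is judged:
On the way, in this order (a step that is already met when the one before it is completed fails the run):
1. the stone lies home in the holder, with the cap not yet on the stud (x of stone_centre in the frame of stone_home between -0.004 and 0.004 m and y of stone_centre in the frame of stone_home between -0.004 and 0.004 m and z of stone_centre in the frame of stone_home below 0.003 m and angle between the y axis of stone_centre and the x axis of stone_home, either way round below 0.06 rad and distance between cap_foot and stud_seat above 0.012 m), for 0.2 s.
2. the cap has clicked over the stud's balls (horizontal distance between cap_foot and stud_seat below 0.003 m and angle between cap_foot's own z axis and vertical below 0.08 rad and z of cap_foot in the frame of stud_seat below 0.003 m), for 0.1 s.
At the end, for the whole second after the job is handed in: Stone flat on the bench, within 4 mm of home along and across the holder and 0.06 rad of its direction; cap upright on the stud (within 3 mm of its axis), past the click, the fingers still pushing it so that the rubber ring is squeezed over 1.5 mm (some 6 N) (x of stone_centre in the frame of stone_home between -0.004 and 0.004 m and y of stone_centre in the frame of stone_home between -0.004 and 0.004 m and z of stone_centre in the frame of stone_home below 0.003 m and angle between the y axis of stone_centre and the x axis of stone_home, either way round below 0.06 rad and horizontal distance between cap_foot and stud_seat below 0.003 m and angle between cap_foot's own z axis and vertical below 0.08 rad and z of cap_foot in the frame of stud_seat below -0.001 m and value of joint gasket above 0.0015 m and contact force between the fingers and snap_cap above 4 N); the arm keeps its last pose, push and grip.
It fails at once if the whetstone is lifted or tipped off the bench (centre more than 12 mm up or over 0.3 rad of tilt) (height (world z) of stone_centre above 0.023 m or angle between stone_centre's own z axis and vertical above 0.3 rad).
It fails at once if a bystander is moved by more than 4 cm (distance of any of small_hammer_mid, marker_1_mid, handle_blank_c_mid from where it was at the start of the episode above 0.04 m).
It also fails if it takes over 67 s, if anything falls off the work surface, if the arm or the gripper's body presses on something with over 40 N, if the wrist force passes 120 N, or if a joint passes its speed limit or range.

ROBOT

A 7-joint arm with a two-finger parallel gripper is mounted at the origin on a cart in front of the work surface, level with it; the furniture and walls round the work are solid. World frame = base frame: x ahead of the robot, y to its left, z up, the work surface at z = 0. Lengths are in m, angles in rad, forces in N, time in s.
With the tool pointing down it reaches from about 0.35 to 0.9 m from the base axis. Payload 7.2 kg.
Tool frame: the origin (TCP) lies at the very end of the fingers, on their centre line; the grasp point (between the pads) lies 19 mm behind it (pinch_z is the distance from the TCP to the grasp point, in m); z points along the fingers, y is the direction in which the jaws open and shut (so a half turn about z gives the same grasp; the last joint's range is limited). The gripper opens to 88 mm and grips with 3 to 60 N. Pads are 20 mm wide; open, the fingers measure 115 mm over their backs; the gripper's body (75 mm by 178 mm) begins 61 mm behind the grasp point.
Start: joints at [-1.237, 0.411, -0.013, 1.596, 0.006, 1.134, -0.082], TCP at [0.244, 0.575, 0.223] pointing down, gripper open.
Joint ranges: [-2.95, 2.95], [-0.29, 1.99], [-1.47, 1.44], [0.14, 2.54], [-1.03, 4.17], [0.13, 1.85], [-2.86, 2.86]. Speed limits (rad/s): [2.39, 2.39, 3.01, 3.01, 3.14, 3.14, 3.14].

INTERFACE

Orientations are given as a 3x3 rotation matrix whose columns are the frame's x, y, z axes.
In Python, from cell import observe, get_image, camera_info, job_done, pinch_z gives the robot as it stands.
- The arm moves only by the tool drive_tool, never from a script. Its argument "steps" is a list of rows, each a list of 2 entries, a list of its own where there are three numbers: the shift along the tool's x, y, z in cm, then the turn about the tool's z in rad. A call has 1 to 5 rows; each row is the pose to reach, as a shift and turn from the pose commanded when the call began, along the tool's axes at that moment; what a row does not reach only later rows make up. A row lasts 1/12 s, in which the tool goes at most 41.7 mm and 7.16 degrees, less where a joint would pass 70% of its speed; a pose out of reach is approached as far as the arm can. A call with a gripper value outside its range is refused whole. "jaw" is the closure, from -1 (fully open) to 1 (shut), set as the call begins (left out, the last holds). The fingers move at their own pace and stop on an object; "grip_force" is the grip in N (left out, the last holds). Time passes only in rows, so rows that repeat a pose let the fingers close. It gives the time, the measured TCP pose, the force and the opening at its end, in the units of the state.
- observe(): the state, without advancing time (a new reading comes with each control period).
- get_image(name): name is "side" or "top" or "wrist"; returns the picture (420x560x3 uint8, blue, green, red); there is no depth.
- camera_info(name): a dict with "fovy" (degrees; the focal length in pixels is half the picture's height over the tangent of half this angle, whatever the lens; pixels are square), "cx", "cy" (the principal point, pixels), "rvec" (rotation vector, rad) and "tvec" (3), from world to camera coordinates, as OpenCV has them; the wrist camera has in their place "T_tool_cam" (4x4, takes a point from camera to tool coordinates, whose origin is the TCP and whose axes are the flange's). Camera axes: x right, y down, z forward; pixel columns grow to the right and rows downward; lengths in m; the calibration is good to about 2 mm. A picture is of the moment at which its call begins: read the wrist's pose just before it. camera_info takes no time and is no camera call.
- job_done(): hands the job in, once; it reports no verdict.
The state is a dict: "t": time; "q": joint angles; "dq": joint speeds; "tau": joint torques, N m; "tool_pos": TCP position; "tcp_rot": TCP orientation; "contact_force": force on the tool from outside, world axes, zero at the start; "ft_torque": the same for the moment, N m; "width": finger opening in m.
Only numpy, scipy, OpenCV 4.12 (cv2) and the standard library are available. Lean on these libraries where they do the work, as an engineer would, in place of code of your own. Each camera call takes 0.05 s, during which the arm holds its last target.

## Working session

There is one attempt and no reset: what is moved stays moved. The work goes in short steps, Python scripts to look and compute and a tool call to move; the robot and the scene stay as the last step left them, time stands still between calls to the robot, and variables do not carry over. Pictures are saved under pics/ and viewed, and the job is handed in when it is done.

Besides the shell and the picture viewer there is one more tool, called after "Call:" by a JSON object that holds its "op" and its "data", one argument or row to a line. drive_tool: Moves the arm, as the interface text tells. Its arguments: {"type":"object","properties":{"steps":{"type":"array"},"jaw":{"type":"number"},"grip_force":{"type":"number"}},"required":["steps"]}

```bash
ls; mkdir -p pics
cat > h.py <<'E'
import numpy as np, cv2
from cell import observe, get_image, camera_info, job_done, pinch_z
def cam(name, st=None):
    c=camera_info(name)
    f=210/np.tan(np.radians(c['fovy'])/2)
    if 'rvec' in c:
        R,_=cv2.Rodrigues(np.array(c['rvec'],float)); t=np.array(c['tvec'],float).reshape(3)
    else:
        T=np.array(c['T_tool_cam']); W=np.eye(4); W[:3,:3]=st['tcp_rot']; W[:3,3]=st['tool_pos']
        M=np.linalg.inv(W@T); R=M[:3,:3]; t=M[:3,3]
    return f,c['cx'],c['cy'],R,t,c
def ray(name,u,v,z,st=None):
    f,cx,cy,R,t,c=cam(name,st)
    d=R.T@np.array([(u-cx)/f,(v-cy)/f,1]); o=-R.T@t
    return o+d*(z-o[2])/d[2]
def proj(name,P,st=None):
    f,cx,cy,R,t,c=cam(name,st)
    p=(R@np.atleast_2d(P).T).T+t
    return np.c_[p[:,0]/p[:,2]*f+cx,p[:,1]/p[:,2]*f+cy]
E
python3 - <<'E'
from h import *
s=observe()
for k in s: print(k,np.round(s[k],3).tolist())
print(pinch_z)
for n in('side','top','wrist'):
    print(camera_info(n))
    cv2.imwrite(f'pics/{n}0.png',get_image(n))
E
```

```text
pics
t 0.0
q [-1.237, 0.412, -0.013, 1.597, 0.006, 1.134, -0.082]
dq [-0.001, 0.001, 0.0, -0.001, -0.001, -0.0, -0.001]
tau [-0.0, -58.795, 0.642, -29.107, -0.054, 0.018, 0.0]
tool_pos [0.244, 0.575, 0.222]
tcp_rot [[-0.92, 0.391, -0.0], [0.391, 0.92, -0.002], [-0.0, -0.002, -1.0]]
contact_force [-0.681, -0.064, 0.093]
ft_torque [0.041, -0.002, -0.002]
width 0.088
0.0187
{'fovy': 55.726075531322444, 'cx': 278.40592303506236, 'cy': 205.0249616384715, 'rvec': array([ 2.04279616, -0.64017763,  0.36618807]), 'tvec': array([-0.4593018 ,  0.2145877 ,  0.59525903])}
{'fovy': 48.284022374600426, 'cx': 273.69603605147364, 'cy': 209.226584420222, 'rvec': array([ 2.10241318, -2.17188991,  0.13847178]), 'tvec': array([0.01715805, 0.56298509, 0.85106194])}
{'fovy': 71.68483781739899, 'cx': 272.5978018905407, 'cy': 207.28036615968975, 'T_tool_cam': array([[ 1.05472482e-04, -9.57674374e-01, -2.87853751e-01,
         7.82507754e-02],
       [ 9.99999978e-01,  4.91082970e-05,  2.03029220e-04,
        -8.53488344e-04],
       [-1.80299873e-04, -2.87853766e-01,  9.57674358e-01,
        -1.62491705e-01],
       [ 0.00000000e+00,  0.00000000e+00,  0.00000000e+00,
         1.00000000e+00]])}
```

View pics/top0.png

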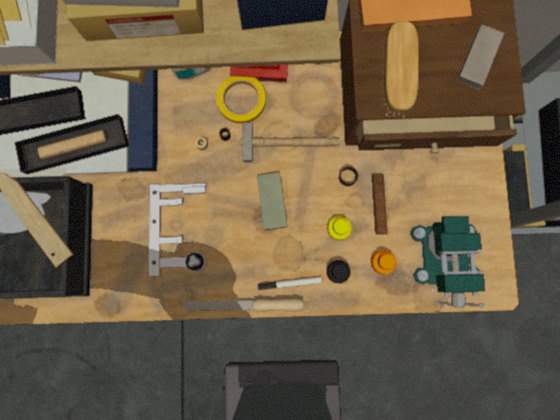

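View pics/side0.png

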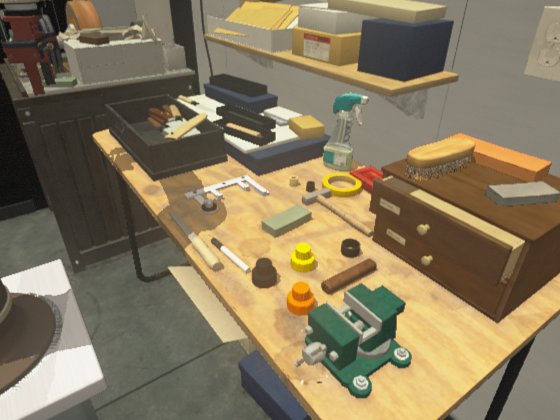

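View pics/wrist0.png

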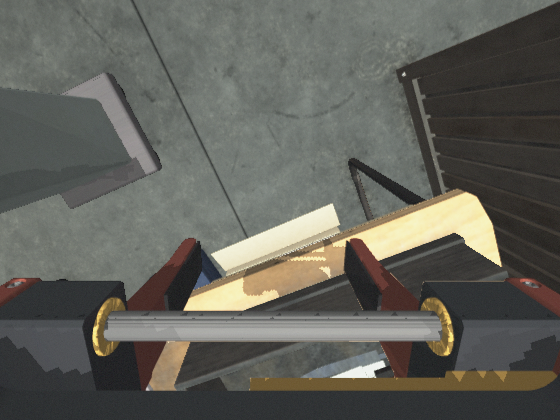

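The top view shows the stone at (272,200), black cap at (339,271), holder at (150..205, 183..275) with its stud at (195,262), marker at (290,283), handle blank at (379,203) and hammer at (290,141). I'll zoom in to measure.

Run:
```python
from h import *
im=cv2.imread('pics/top0.png')
c=im[170:300,130:250]; cv2.imwrite('pics/zh.png',cv2.resize(c,None,fx=4.6,fy=4.6,interpolation=cv2.INTER_CUBIC))
c=im[160:300,245:400]; cv2.imwrite('pics/zs.png',cv2.resize(c,None,fx=4.2,fy=4.2,interpolation=cv2.INTER_CUBIC))
for n,u,v,z in [('stud',195,262,.02),('cap',339,271,.042),('stone',272,200,.022)]: print(n,ray('top',u,v,z))
```

```text
stud [0.46889777 0.153818   0.02      ]
cap [ 0.44280979 -0.11910475  0.042     ]
stone [0.58442206 0.00188383 0.022     ]
```

View pics/zh.png

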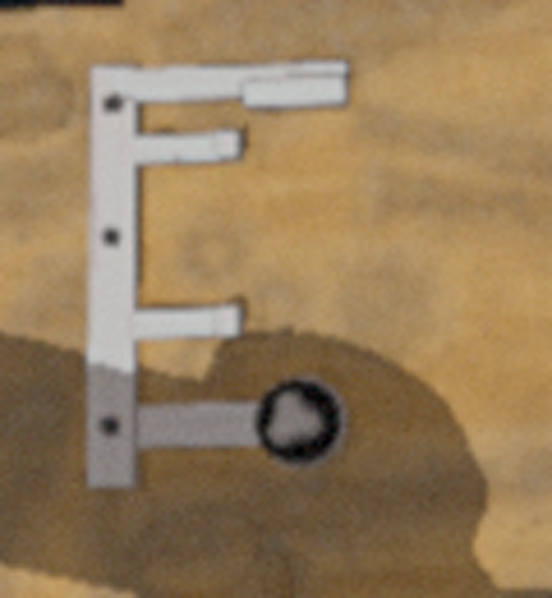

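View pics/zs.png

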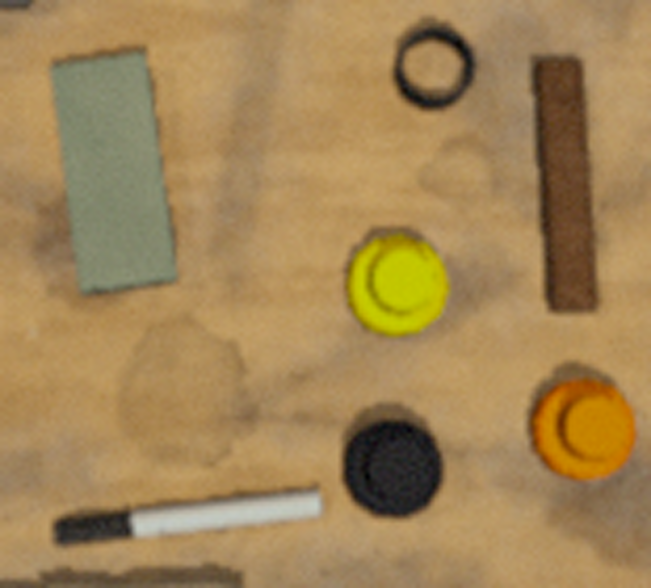

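Run:
```python
from h import *
def zz(X,Y,s,ox,oy): return (X+.5)/s-.5+ox,(Y+.5)/s-.5+oy
P=[ray('top',*zz(X,Y,4.2,245,160),.022) for X,Y in [(52,64),(145,48),(176,275),(84,292)]]
P=np.array(P);print(np.round(P,4)); print('stone',P.mean(0), [np.linalg.norm(P[i]-P[i-1]).round(4) for i in range(4)])
d=(P[0]+P[1]-P[2]-P[3]);print('yaw',np.arctan2(d[1],d[0]))
print('cap top',ray('top',*zz(397,463,4.2,245,160),.042),'flange',ray('top',*zz(393,468,4.2,245,160),.0225))
H=lambda X,Y,z:ray('top',*zz(X,Y,4.6,130,170),z)[:2].round(4)
print('bar R',H(136,120,.008),H(136,470,.008),'bar L',H(92,68,.008),H(88,485,.008))
print('stops tip',H(239,145,.014),H(239,318,.014))
print('arm lines',H(150,148,.008),H(150,324,.008), 'foot arm',H(150,426,.004),H(240,424,.004))
print('endstop corner',H(243,107,.014),H(347,103,.014),H(243,82,.014),H(347,77,.014))
print('ring',H(300,421,.010),'tip',H(295,418,.024), 'ring edges',H(257,421,.01),H(342,421,.01),H(300,379,.01),H(300,465,.01))
s=observe();
```

```text
[[ 0.6356  0.0299  0.022 ]
 [ 0.6417 -0.0139  0.022 ]
 [ 0.5342 -0.0247  0.022 ]
 [ 0.5278  0.0179  0.022 ]]
stone [0.58483187 0.00228058 0.022     ] [np.float64(0.1085), np.float64(0.0443), np.float64(0.108), np.float64(0.0431)]
yaw 0.10522139867403611
cap top [ 0.44491001 -0.1194784   0.042     ] flange [ 0.44298997 -0.1198815   0.0225    ]
bar R [0.6032 0.2269] [0.4526 0.2262] bar L [0.6269 0.2462] [0.447  0.2465]
stops tip [0.5896 0.1808] [0.5152 0.181 ]
arm lines [0.5907 0.2207] [0.5144 0.2204] foot arm [0.4712 0.2213] [0.4708 0.1828]
endstop corner [0.6062 0.179 ] [0.6064 0.1341] [0.6171 0.179 ] [0.6178 0.134 ]
ring [0.471 0.156] tip [0.4717 0.1555] ring edges [0.4716 0.1743] [0.4704 0.1382] [0.4887 0.1559] [0.4525 0.1561]
```

Measurements agree with each other: stone at (0.585, 0.002) with yaw 0.105 (108 x 44 mm measured), home about (0.552, 0.156) with yaw about 0, stud (0.471, 0.156), cap (0.443, -0.119). I'll move to the stone.

```bash
cat >> h.py <<'E'
def go(p,ang=None):
    """shift in tool cm + turn to reach TCP p with tool x heading ang (world)"""
    s=observe(); R=np.array(s['tcp_rot']); d=R.T@(np.array(p)-s['tool_pos'])*100
    a=np.arctan2(R[1,0],R[0,0]); turn=0 if ang is None else -((ang-a+np.pi)%(2*np.pi)-np.pi)
    print('t',round(s['t'],2),'pos',np.round(s['tool_pos'],4),'ang',round(a,4),'F',np.round(s['contact_force'],1),'w',round(s['width'],4),'-> shift',np.round(d,2),'turn',round(turn,3))
E
python3 -c "
from h import *
go([.585,.002,.222],np.pi+.105)"
```

```text
t 0.15 pos [0.2443 0.5749 0.222 ] ang 2.7398 F [ 0.3  0.3 -1.2] w 0.0881 -> shift [-53.76 -39.4    0.06] turn -0.507
```

Call:
{"op": "drive_tool", "data": {
  "steps": [
    [[-10.8,-7.9,0],-0.1],
    [[-21.5,-15.8,0],-0.2],
    [[-32.3,-23.6,0],-0.3],
    [[-43,-31.5,0],-0.4],
    [[-53.8,-39.4,0],-0.505]
  ],
  "jaw": -1
}}

```text
t: 0.57
tool_pos: [0.3515, 0.3943, 0.2224]
tcp_rot: [[-0.994, -0.108, -0.0], [-0.108, 0.994, -0.0], [0.0, -0.0, -1.0]]
contact_force: [0.9, 0.6, 0.3]
width: 0.0877
```

Call:
{"op": "drive_tool", "data": {
  "steps": [
    [[-19,-41.5,0],0],
    [[-19,-41.5,0],0],
    [[-19,-41.5,0],0],
    [[-19,-41.5,0],0],
    [[-19,-41.5,0],0]
  ]
}}

```text
t: 0.98
tool_pos: [0.4573, 0.2147, 0.2227]
tcp_rot: [[-0.995, -0.103, 0.0], [-0.103, 0.995, 0.0], [-0.0, 0.0, -1.0]]
contact_force: [0.9, 0.9, 0.2]
width: 0.088
```

```bash
python3 -c "
from h import *
go([.585,.002,.15],np.pi+.105)"
```

```text
t 0.98 pos [0.4573 0.2147 0.2227] ang -3.0384 F [0.9 0.9 0.2] w 0.088 -> shift [-10.51 -22.47   7.27] turn -0.002
```

Call:
{"op": "drive_tool", "data": {
  "steps": [
    [[-10.5,-22.5,7.3],0],
    [[-10.5,-22.5,7.3],0],
    [[-10.5,-22.5,7.3],0],
    [[-10.5,-22.5,7.3],0],
    [[-10.5,-22.5,7.3],0]
  ]
}}

```text
t: 1.4
tool_pos: [0.5601, 0.0435, 0.1633]
tcp_rot: [[-0.995, -0.103, 0.0], [-0.103, 0.995, 0.0], [-0.0, 0.0, -1.0]]
contact_force: [0.7, 0.4, 0.3]
width: 0.088
```

```bash
python3 -c "
from h import *
go([.585,.002,.15],np.pi+.105)"
```

```text
t 1.4 pos [0.5601 0.0435 0.1633] ang -3.0381 F [0.7 0.4 0.3] w 0.088 -> shift [-2.05 -4.38  1.33] turn -0.002
```

Call:
{"op": "drive_tool", "data": {
  "steps": [
    [[-1.2,-2.5,0.8],0],
    [[-1.2,-2.5,0.8],0],
    [[-1.2,-2.5,0.8],0]
  ]
}}

```text
t: 1.65
tool_pos: [0.5739, 0.0196, 0.1549]
tcp_rot: [[-0.995, -0.099, -0.002], [-0.099, 0.995, -0.001], [0.002, -0.001, -1.0]]
contact_force: [-0.3, 0.4, 0.4]
width: 0.0879
```

```bash
python3 -c "
from h import *
go([.585,.002,.15],np.pi+.105)
s=observe();im=get_image('wrist');cv2.imwrite('pics/w1.png',im)
L,W=.054,.023;a=.105
c=np.array([.585,.002]);u=np.array([np.cos(a),np.sin(a)]);v=np.array([-u[1],u[0]])
for i in(1,-1):
  for j in(1,-1): print(proj('wrist',np.r_[c+i*L*u+j*W*v,.022],s).round(1))
"
```

```text
t 1.65 pos [0.5739 0.0196 0.1549] ang -3.0421 F [-0.3  0.4  0.4] w 0.0879 -> shift [-0.93 -1.87  0.49] turn -0.005
[[277.8 253.2]]
[[236.5 253.4]]
[[277.8 155.3]]
[[232.2 155.6]]
```

View pics/w1.png

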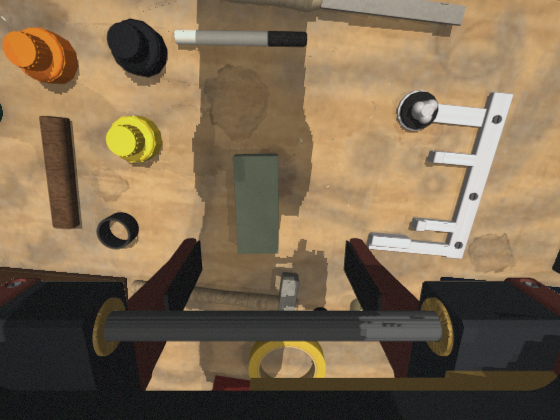

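The wrist view confirms the stone: corners at (234,154), (278,154), (278,253) and (236,253) match the predictions to 1-2 px. Next is descent.

Call:
{"op": "drive_tool", "data": {
  "steps": [
    [[-0.6,-1.2,2],-0.005],
    [[-0.9,-1.9,5],-0.005],
    [[-0.9,-1.9,8],-0.005],
    [[-0.9,-1.9,9],-0.005],
    [[-0.9,-1.9,9],-0.005]
  ]
}}

```text
t: 2.12
tool_pos: [0.5827, 0.0055, 0.0638]
tcp_rot: [[-0.994, -0.11, -0.005], [-0.11, 0.994, 0.0], [0.005, 0.001, -1.0]]
contact_force: [-0.2, -0.0, 0.2]
width: 0.0879
```

```bash
python3 -c "
from h import *
go([.585,.002,.004],np.pi+.105)
s=observe()
print(proj('wrist',[[.471,.156,.01],[.471,.156,.0245],[.5525,.1565,.0]],s))"
```

```text
t 2.12 pos [0.5827 0.0055 0.0638] ang -3.0311 F [-0.2 -0.   0.2] w 0.0879 -> shift [-0.22 -0.38  5.97] turn 0.005
[[505.739851    96.93059   ]
 [522.88464588  95.13477088]
 [463.07682378 204.49234276]]
```

Call:
{"op": "drive_tool", "data": {
  "steps": [
    [[0,0,0],0],
    [[0,0,0],0]
  ]
}}

```text
t: 2.28
tool_pos: [0.5859, 0.0047, 0.0677]
tcp_rot: [[-0.994, -0.109, 0.002], [-0.109, 0.994, 0.001], [-0.002, 0.0, -1.0]]
contact_force: [-0.6, 0.0, 0.3]
width: 0.0878
```

```bash
python3 -c "
from h import *
go([.585,.002,.004],np.pi+.105)"
```

```text
t 2.28 pos [0.5859 0.0047 0.0677] ang -3.0322 F [-0.6  0.   0.3] w 0.0878 -> shift [ 0.13 -0.26  6.37] turn 0.004
```

Call:
{"op": "drive_tool", "data": {
  "steps": [
    [[0.1,-0.25,2],0],
    [[0.1,-0.25,4],0],
    [[0.1,-0.25,5.5],0],
    [[0.1,-0.25,6.0],0],
    [[0.1,-0.25,6.0],0]
  ]
}}

```text
t: 2.7
tool_pos: [0.5842, 0.0015, 0.0062]
tcp_rot: [[-0.994, -0.108, -0.0], [-0.108, 0.994, 0.0], [0.0, 0.0, -1.0]]
contact_force: [0.5, 0.8, -0.4]
width: 0.0879
```

Call:
{"op": "drive_tool", "data": {
  "steps": [
    [[0,0,0],0],
    [[0,0,0],0]
  ]
}}

```text
t: 2.87
tool_pos: [0.5853, 0.0012, 0.0074]
tcp_rot: [[-0.994, -0.108, 0.002], [-0.108, 0.994, 0.0], [-0.002, -0.0, -1.0]]
contact_force: [-0.2, -0.5, 0.0]
width: 0.0875
```

```bash
python3 -c "
from h import *
go([.585,.002,.004],np.pi+.105)"
```

```text
t 2.87 pos [0.5853 0.0012 0.0074] ang -3.0332 F [-0.2 -0.5  0. ] w 0.0875 -> shift [0.02 0.08 0.34] turn 0.003
```

Lower 3 mm and close gently (10 N).

Call:
{"op": "drive_tool", "data": {
  "steps": [
    [[0,0.05,0.3],0],
    [[0,0.05,0.3],0],
    [[0,0.05,0.3],0],
    [[0,0.05,0.3],0],
    [[0,0.05,0.3],0]
  ],
  "jaw": 1,
  "grip_force": 12
}}

```text
t: 3.28
tool_pos: [0.5842, 0.0016, 0.003]
tcp_rot: [[-0.994, -0.108, 0.0], [-0.108, 0.994, 0.0], [-0.0, -0.0, -1.0]]
contact_force: [0.0, 0.9, -0.8]
width: 0.0578
```

Call:
{"op": "drive_tool", "data": {
  "steps": [
    [[0,0,0],0],
    [[0,0,0],0],
    [[0,0,0],0],
    [[0,0,0],0],
    [[0,0,0],0]
  ]
}}

```text
t: 3.7
tool_pos: [0.5842, 0.0017, 0.0029]
tcp_rot: [[-0.994, -0.108, 0.0], [-0.108, 0.994, 0.0], [-0.0, 0.0, -1.0]]
contact_force: [0.3, 0.1, 0.3]
width: 0.0463
```

```bash
python3 -c "
from h import *
go([.548,.100,.0044],np.pi)"
```

```text
t 3.7 pos [0.5842 0.0017 0.0029] ang -3.0333 F [0.3 0.1 0.3] w 0.0463 -> shift [ 2.53 10.16 -0.15] turn 0.108
```

Call:
{"op": "drive_tool", "data": {
  "steps": [
    [[0.5,2,0],0.02],
    [[1.0,4,0],0.045],
    [[1.5,6,0],0.065],
    [[2.0,8,0],0.085],
    [[2.5,10.2,0],0.108]
  ]
}}

```text
t: 4.12
tool_pos: [0.5482, 0.1, 0.0029]
tcp_rot: [[-1.0, 0.002, 0.0], [0.002, 1.0, -0.001], [-0.0, -0.001, -1.0]]
contact_force: [0.7, -0.8, 0.4]
width: 0.046
```

Call:
{"op": "drive_tool", "data": {
  "steps": [
    [[0,0,0],0],
    [[0,0,0],0],
    [[0,0,0],0]
  ]
}}

```text
t: 4.37
tool_pos: [0.5485, 0.0997, 0.0029]
tcp_rot: [[-1.0, -0.001, 0.0], [-0.001, 1.0, -0.0], [-0.0, -0.0, -1.0]]
contact_force: [0.1, 0.4, 0.1]
width: 0.046
```

```bash
python3 -c "
from h import *
go([.548,.150,.0035],np.pi)
cv2.imwrite('pics/t2.png',cv2.resize(get_image('top')[150:310,120:320],None,fx=3.7,fy=3.7))"
```

```text
t 4.37 pos [0.5485 0.0997 0.0029] ang -3.1409 F [0.1 0.4 0.1] w 0.046 -> shift [ 0.04  5.03 -0.06] turn 0.001
```

View pics/t2.png

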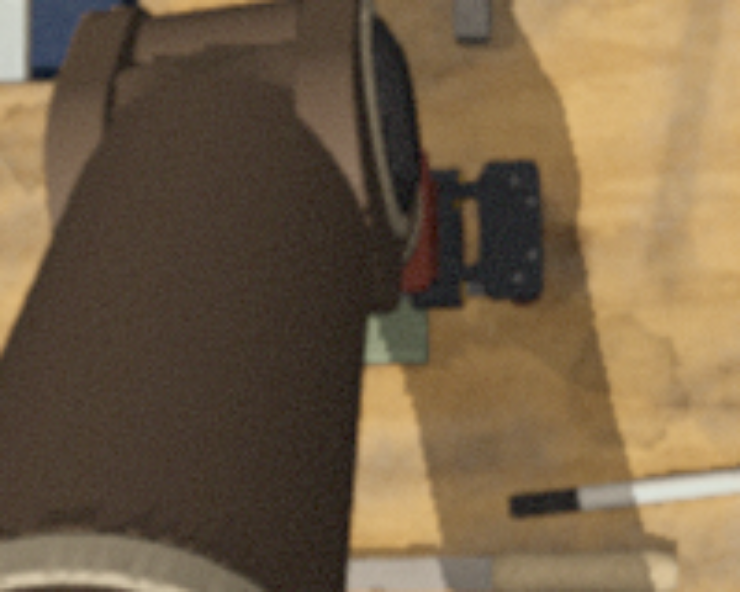

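The arm blocks the top view; the stone's near end is visible at about (395,335) in the crop and follows the gripper. Checking with the wrist camera.

```bash
python3 -c "
from h import *
s=observe();im=get_image('wrist')
P=[[.471,.156,.01],[.471,.156,.0245],[.5145,.180,.014],[.5905,.180,.014],[.6067,.178,.014],[.6067,.134,.014],[.4945,.0767,.022],[.4945,.1227,.022]]
q=proj('wrist',P,s);print(q.round(0).tolist())
for p in q: cv2.drawMarker(im,tuple(int(round(x)) for x in p),(0,0,255),cv2.MARKER_CROSS,8,1)
cv2.imwrite('pics/w3.png',im)"
```

```text
[[385.0, 122.0], [397.0, 122.0], [423.0, 206.0], [405.0, 323.0], [398.0, 345.0], [329.0, 345.0], [229.0, 171.0], [322.0, 171.0]]
```

View pics/w3.png

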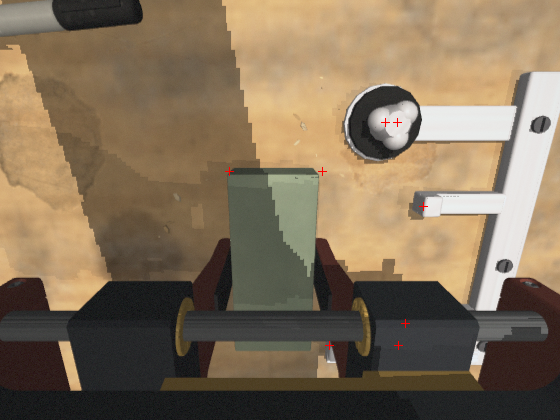

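Call:
{"op": "drive_tool", "data": {
  "steps": [
    [[0.3,1.2,0],0],
    [[0.4,2.4,0],0],
    [[0.4,3.6,0],0],
    [[0.4,4.6,0],0],
    [[0.4,5.0,0],0]
  ]
}}

```text
t: 4.88
tool_pos: [0.5446, 0.1531, 0.0029]
tcp_rot: [[-1.0, -0.003, 0.001], [-0.003, 1.0, 0.001], [-0.001, 0.001, -1.0]]
contact_force: [0.5, -1.5, -1.0]
width: 0.0461
```

Call:
{"op": "drive_tool", "data": {
  "steps": [
    [[0,0.2,0],0],
    [[0,0.4,0],0],
    [[0,0.6,0],0],
    [[0,0.8,0],0],
    [[0,0.8,0],0]
  ]
}}

```text
t: 5.3
tool_pos: [0.5445, 0.1583, 0.0029]
tcp_rot: [[-1.0, 0.0, 0.0], [0.0, 1.0, 0.0], [-0.0, 0.0, -1.0]]
contact_force: [2.7, -0.5, -2.2]
width: 0.0458
```

```bash
python3 -c "
from h import *
go([.550,.158,.0029],np.pi)"
```

```text
t 5.3 pos [0.5445 0.1583 0.0029] ang 3.1415 F [ 2.7 -0.5 -2.2] w 0.0458 -> shift [-0.55 -0.03  0.  ] turn -0.0
```

Call:
{"op": "drive_tool", "data": {
  "steps": [
    [[0,0.1,0],0],
    [[0,0.2,0],0],
    [[0,0.2,0],0]
  ]
}}

```text
t: 5.55
tool_pos: [0.5446, 0.1584, 0.0029]
tcp_rot: [[-1.0, 0.001, 0.0], [0.001, 1.0, -0.002], [-0.0, -0.002, -1.0]]
contact_force: [3.1, -5.7, 0.9]
width: 0.046
```

```bash
python3 -c "
from h import *
go([.550,.158,.0029],np.pi)
s=observe();im=get_image('wrist')
cv2.imwrite('pics/w4.png',im)"
```

```text
t 5.55 pos [0.5446 0.1584 0.0029] ang 3.1405 F [ 3.1 -5.7  0.9] w 0.046 -> shift [-0.54 -0.04  0.  ] turn -0.001
```

View pics/w4.png

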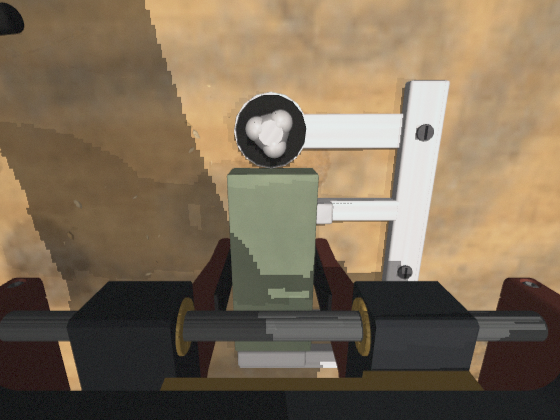

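Side-stop contact at Fy about -5.7 N; the wrist view shows the stone touching the stop at (318,210). Pushing forward to the end stop.

Call:
{"op": "drive_tool", "data": {
  "steps": [
    [[-0.1,0,0],0],
    [[-0.2,0,0],0],
    [[-0.3,0,0],0],
    [[-0.4,0,0],0],
    [[-0.4,0,0],0]
  ]
}}

```text
t: 6.02
tool_pos: [0.5449, 0.1583, 0.0027]
tcp_rot: [[-1.0, 0.001, -0.007], [0.001, 1.0, -0.002], [0.007, -0.002, -1.0]]
contact_force: [-8.0, -6.6, 11.0]
width: 0.0462
```

Call:
{"op": "drive_tool", "data": {
  "steps": [
    [[-0.1,0,0],0],
    [[-0.2,0,0],0],
    [[-0.2,0,0],0]
  ]
}}

```text
t: 6.27
tool_pos: [0.5456, 0.1584, 0.0024]
tcp_rot: [[-1.0, 0.001, -0.009], [0.001, 1.0, -0.002], [0.009, -0.002, -1.0]]
contact_force: [-10.5, -6.7, 12.8]
width: 0.0461
```

```bash
python3 -c "
from h import *
go([.550,.158,.0029],np.pi)
s=observe();im=get_image('wrist')
P=[[.6067,.178,.014],[.6067,.134,.014],[.4945,.133,.022],[.4945,.179,.022]]
print(proj('wrist',P,s).round(0).tolist())
cv2.imwrite('pics/w5.png',im);cv2.imwrite('pics/s5.png',get_image('side'));cv2.imwrite('pics/t5.png',get_image('top'))"
```

```text
t 6.27 pos [0.5456 0.1584 0.0024] ang 3.1407 F [-10.5  -6.7  12.8] w 0.0461 -> shift [-0.44 -0.04 -0.05] turn -0.001
[[305.0, 350.0], [236.0, 350.0], [224.0, 177.0], [316.0, 177.0]]
```

View pics/w5.png

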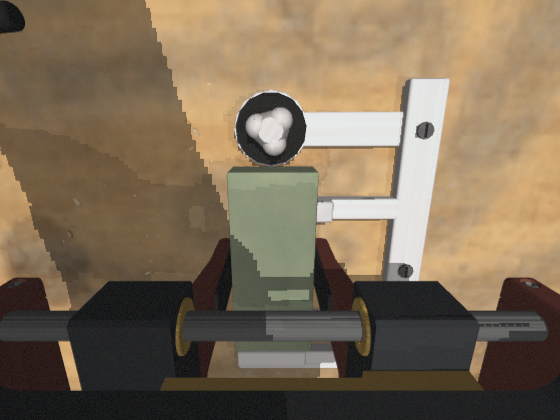

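View pics/s5.png

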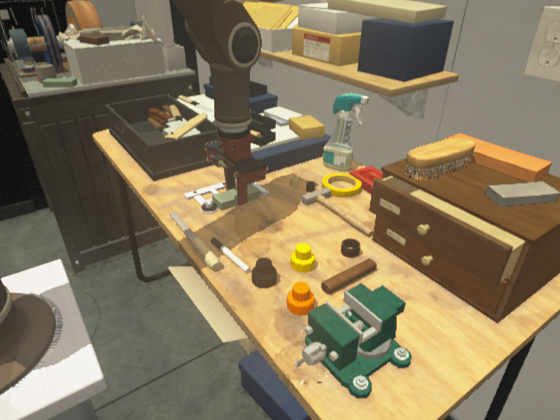

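```bash
python3 -c "
from h import *
s=observe()
im=cv2.imread('pics/w5.png')
cv2.imwrite('pics/w5z.png',cv2.resize(im[80:240,210:370],None,fx=3.7,fy=3.7,interpolation=cv2.INTER_CUBIC))
for u,v,z in [(271,127,.01),(271,132,.0245),(273,174,.022),(273,168,.0),(235,350,.014)]: print(u,v,ray('wrist',u,v,z,s).round(4))
"
```

```text
271 127 [0.4705 0.1565 0.01  ]
271 132 [0.4726 0.1566 0.0245]
273 174 [0.4929 0.1575 0.022 ]
273 168 [0.4932 0.1575 0.    ]
235 350 [0.6067 0.1334 0.014 ]
```

View pics/w5z.png

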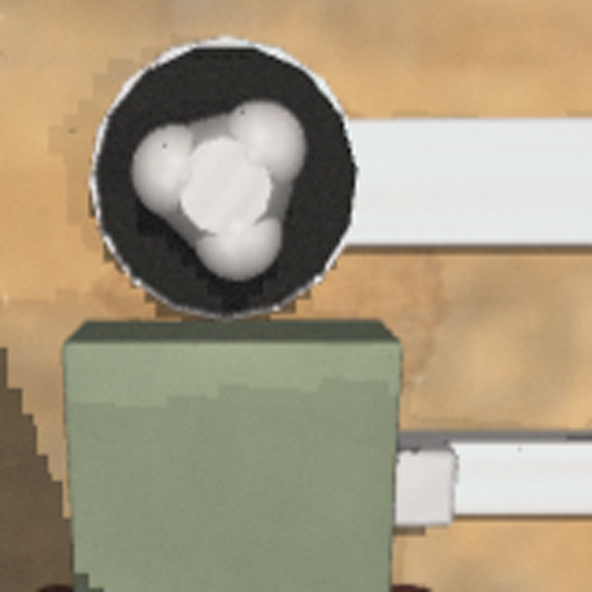

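The stone's near end is at x = 0.492, 21.6 mm from the stud instead of 27.5 mm. It is about 6 mm short of the end stop and stuck, with Fz at 12.8 N pressing it onto the bench. I'll relieve the downward load by about 1.5 mm and take some load off the side stops, then push on.

Call:
{"op": "drive_tool", "data": {
  "steps": [
    [[0,-0.1,-0.1],0],
    [[0,-0.1,-0.15],0],
    [[0,-0.1,-0.15],0]
  ]
}}

```text
t: 6.67
tool_pos: [0.5488, 0.1583, 0.0038]
tcp_rot: [[-1.0, 0.0, -0.003], [0.0, 1.0, -0.001], [0.003, -0.001, -1.0]]
contact_force: [-2.9, -4.5, -0.9]
width: 0.0459
```

```bash
python3 -c "
from h import *
go([.552,.157,.0029],np.pi)
print(np.array(observe()['ft_torque']).round(2))"
```

```text
t 6.67 pos [0.5488 0.1583 0.0038] ang 3.1411 F [-2.9 -4.5 -0.9] w 0.0459 -> shift [-0.32 -0.13  0.09] turn -0.0
[-0.96  0.58 -0.06]
```

Call:
{"op": "drive_tool", "data": {
  "steps": [
    [[-0.1,0,-0.03],0],
    [[-0.2,0,-0.05],0],
    [[-0.3,0,-0.05],0],
    [[-0.3,0,-0.05],0]
  ]
}}

```text
t: 7.0
tool_pos: [0.5523, 0.1583, 0.0043]
tcp_rot: [[-1.0, 0.0, -0.002], [0.0, 1.0, -0.001], [0.002, -0.001, -1.0]]
contact_force: [-2.2, -4.8, -2.1]
width: 0.0461
```

```bash
python3 -c "
from h import *
go([.552,.157,.0029],np.pi)
s=observe();im=get_image('wrist')
cv2.imwrite('pics/w6z.png',cv2.resize(im[80:240,210:370],None,fx=3.7,fy=3.7,interpolation=cv2.INTER_CUBIC))"
```

```text
t 7.0 pos [0.5523 0.1583 0.0043] ang 3.1411 F [-2.2 -4.8 -2.1] w 0.0461 -> shift [ 0.03 -0.13  0.14] turn -0.0
```

View pics/w6z.png

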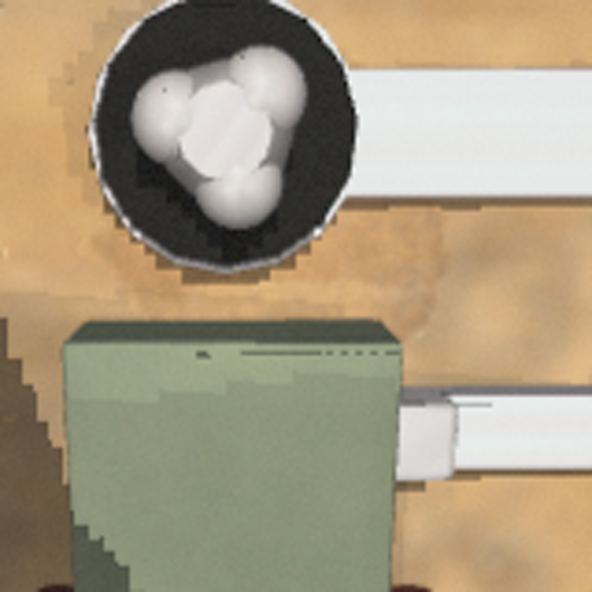

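Call:
{"op": "drive_tool", "data": {
  "steps": [
    [[-0.1,0,0],0],
    [[-0.2,0,0],0],
    [[-0.2,0,0],0]
  ]
}}

```text
t: 7.3
tool_pos: [0.5533, 0.1583, 0.0042]
tcp_rot: [[-1.0, 0.0, -0.004], [0.0, 1.0, -0.001], [0.004, -0.001, -1.0]]
contact_force: [-5.2, -4.0, 1.0]
width: 0.0464
```

```bash
python3 -c "
from h import *
go([.552,.157,.0029],np.pi)
print(np.array(observe()['ft_torque']).round(2))"
```

```text
t 7.3 pos [0.5533 0.1583 0.0042] ang 3.1412 F [-5.2 -4.   1. ] w 0.0464 -> shift [ 0.13 -0.13  0.13] turn -0.0
[-1.05  1.16 -0.11]
```

Call:
{"op": "drive_tool", "data": {
  "steps": [
    [[-0.1,0,-0.03],0],
    [[-0.2,0,-0.05],0],
    [[-0.2,0,-0.05],0]
  ]
}}

```text
t: 7.55
tool_pos: [0.5535, 0.1583, 0.0042]
tcp_rot: [[-1.0, -0.0, -0.008], [-0.0, 1.0, -0.002], [0.008, -0.002, -1.0]]
contact_force: [-8.7, -5.7, 1.9]
width: 0.0461
```

```bash
python3 -c "
from h import *
go([.552,.157,.0029],np.pi)
s=observe();im=get_image('wrist')
cv2.imwrite('pics/w7.png',im)"
```

```text
t 7.55 pos [0.5535 0.1583 0.0042] ang -3.1416 F [-8.7 -5.7  1.9] w 0.0461 -> shift [ 0.14 -0.13  0.13] turn 0.0
```

View pics/w7.png

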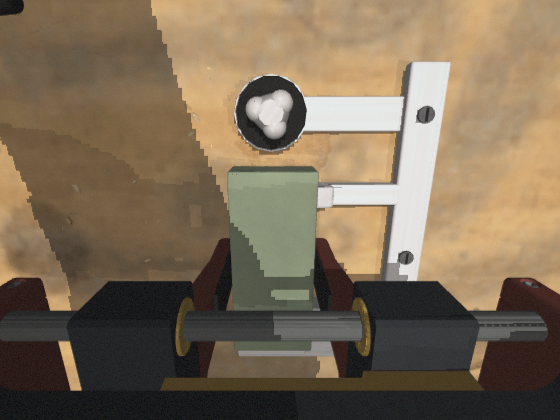

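End stop reached: Fx rose to -8.7 N with no further travel, and the end stop at (285,353) sits flush against the stone. I'll ease the load and release.

Call:
{"op": "drive_tool", "data": {
  "steps": [
    [[0.15,0,0],0],
    [[0.3,-0.05,0],0],
    [[0.3,-0.05,0],0]
  ]
}}

```text
t: 7.85
tool_pos: [0.5534, 0.1583, 0.0048]
tcp_rot: [[-1.0, -0.0, -0.002], [-0.0, 1.0, -0.001], [0.002, -0.001, -1.0]]
contact_force: [-2.6, -4.0, -4.4]
width: 0.0457
```

Call:
{"op": "drive_tool", "data": {
  "steps": [
    [[0,0,0],0],
    [[0,0,0],0],
    [[0,0,0],0],
    [[0,0,0],0],
    [[0,0,0],0]
  ],
  "jaw": -0.6
}}

```text
t: 8.27
tool_pos: [0.5548, 0.1594, 0.0058]
tcp_rot: [[-1.0, -0.001, 0.001], [-0.001, 1.0, 0.001], [-0.001, 0.001, -1.0]]
contact_force: [-0.6, -0.2, -0.3]
width: 0.0698
```

Call:
{"op": "drive_tool", "data": {
  "steps": [
    [[0,0,0],0],
    [[0,0,-1],0],
    [[0,0,-4],0],
    [[0,0,-8],0],
    [[0,0,-12],0]
  ]
}}

```text
t: 8.68
tool_pos: [0.5535, 0.1584, 0.1268]
tcp_rot: [[-1.0, 0.0, -0.002], [0.0, 1.0, -0.001], [0.002, -0.001, -1.0]]
contact_force: [1.2, 0.6, -0.9]
width: 0.0704
```

```bash
python3 -c "
from h import *
go([.443,-.119,.13],np.pi)
s=observe();im=get_image('wrist')
cv2.imwrite('pics/w8.png',im)
P=[[.471,.156,.01],[.4985,.134,.022],[.4985,.180,.022],[.443,-.1195,.042]]
print(proj('wrist',P,s).round(1).tolist())"
```

```text
t 8.68 pos [0.5535 0.1584 0.1268] ang 3.1415 F [ 1.2  0.6 -0.9] w 0.0704 -> shift [ 11.05 -27.74  -0.28] turn -0.0
[[271.3, 115.7], [247.0, 147.4], [297.8, 147.4], [-80.2, 77.7]]
```

View pics/w8.png

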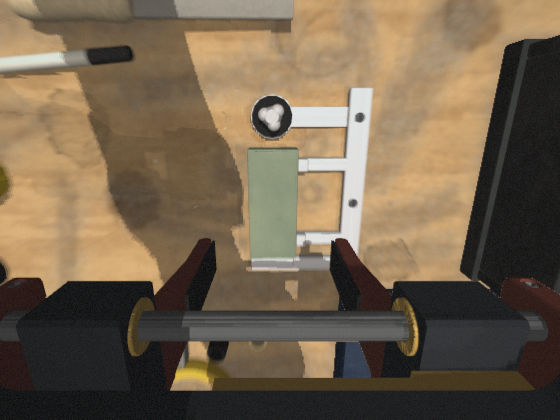

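Stone is snug: left/right edges at (248..297, 150..258), touching the side stops at (300,165) and (300,240) and the end stop at row about 262. On to the cap.

Call:
{"op": "drive_tool", "data": {
  "steps": [
    [[0.9,-4,0],0],
    [[1.8,-8,0],0],
    [[2.8,-12,0],0],
    [[3.7,-16,0],0],
    [[4.6,-20,0],0]
  ]
}}

```text
t: 9.15
tool_pos: [0.5078, -0.0428, 0.1262]
tcp_rot: [[-1.0, -0.001, 0.001], [-0.001, 1.0, 0.0], [-0.001, 0.0, -1.0]]
contact_force: [1.4, -0.6, -0.2]
width: 0.0701
```

Call:
{"op": "drive_tool", "data": {
  "steps": [
    [[0.9,-4,0],0],
    [[1.8,-7.7,0],0],
    [[1.8,-7.7,0],0],
    [[1.8,-7.7,0],0]
  ]
}}

```text
t: 9.48
tool_pos: [0.4898, -0.1207, 0.1261]
tcp_rot: [[-1.0, 0.005, 0.001], [0.005, 1.0, -0.0], [-0.001, -0.0, -1.0]]
contact_force: [-0.1, 0.9, 0.7]
width: 0.0701
```

```bash
python3 -c "
from h import *
go([.443,-.119,.08],np.pi)
s=observe();im=get_image('wrist')
cv2.imwrite('pics/w9.png',im)
P=[[.444,-.1195,.042],[.444,-.1195,.0225],[.444,-.1195,0]]
print(proj('wrist',P,s).round(1).tolist())
q=proj('wrist',P,s)[0].astype(int)
u0,v0=max(q[0]-70,0),max(q[1]-70,0)
print(u0,v0)
cv2.imwrite('pics/w9z.png',cv2.resize(im[v0:v0+140,u0:u0+140],None,fx=4,fy=4,interpolation=cv2.INTER_CUBIC)+0)"
```

```text
t 9.48 pos [ 0.4898 -0.1207  0.1261] ang 3.1365 F [-0.1  0.9  0.7] w 0.0701 -> shift [4.69 0.15 4.61] turn -0.005
[[275.1, 160.4], [274.9, 157.5], [274.7, 154.6]]
205 90
```

View pics/w9.png

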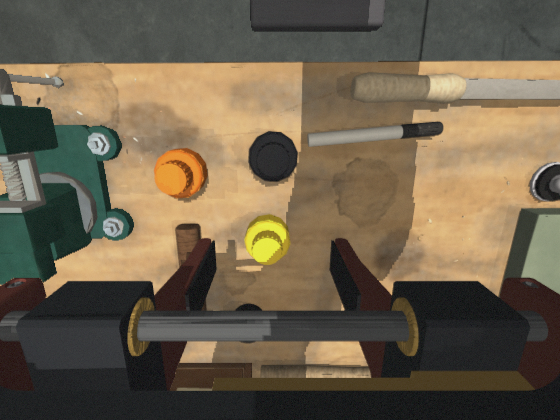

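View pics/w9z.png

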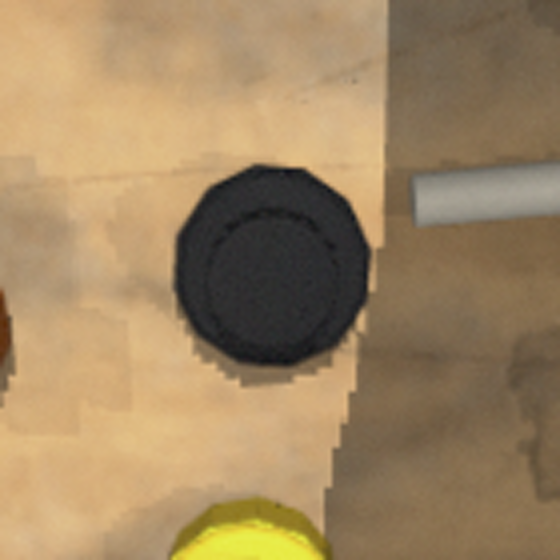

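Cap flange centre at (273,157) against predicted (275,157.5), so the cap is at about (0.444, -0.1203). Moving above it and descending.

```bash
python3 -c "
from h import *
go([.444,-.1203,.08],np.pi)"
```

```text
t 9.53 pos [ 0.4904 -0.1186  0.1259] ang 3.1398 F [-0.3  0.2  0.6] w 0.0699 -> shift [ 4.65 -0.18  4.59] turn -0.002
```

Call:
{"op": "drive_tool", "data": {
  "steps": [
    [[1.8,0,0.5],-0.005],
    [[3.6,0,2],-0.005],
    [[4.6,0,4],-0.005],
    [[4.6,0,4.6],-0.005],
    [[4.6,0,4.6],-0.005]
  ]
}}

```text
t: 9.95
tool_pos: [0.444, -0.1165, 0.0785]
tcp_rot: [[-1.0, -0.008, -0.002], [-0.008, 1.0, 0.001], [0.002, 0.001, -1.0]]
contact_force: [0.3, -0.6, -0.3]
width: 0.0702
```

Call:
{"op": "drive_tool", "data": {
  "steps": [
    [[0,0,0],0],
    [[0,0,0],0],
    [[0,0,0],0]
  ]
}}

```text
t: 10.2
tool_pos: [0.4458, -0.118, 0.0802]
tcp_rot: [[-1.0, -0.006, 0.002], [-0.006, 1.0, -0.0], [-0.002, -0.0, -1.0]]
contact_force: [0.2, 0.6, 0.3]
width: 0.0704
```

```bash
python3 -c "
from h import *
go([.444,-.1203,.026],np.pi)"
```

```text
t 10.2 pos [ 0.4458 -0.118   0.0802] ang -3.1356 F [0.2 0.6 0.3] w 0.0704 -> shift [ 0.19 -0.23  5.42] turn 0.006
```

Call:
{"op": "drive_tool", "data": {
  "steps": [
    [[0.1,-0.2,2],0.006],
    [[0.1,-0.2,4],0.006],
    [[0.1,-0.2,5],0.006],
    [[0.1,-0.2,5.4],0.006],
    [[0.1,-0.2,5.4],0.006]
  ]
}}

```text
t: 10.62
tool_pos: [0.4432, -0.1202, 0.0249]
tcp_rot: [[-1.0, 0.001, -0.001], [0.001, 1.0, 0.0], [0.001, 0.0, -1.0]]
contact_force: [-0.4, 0.3, -0.0]
width: 0.07
```

Call:
{"op": "drive_tool", "data": {
  "steps": [
    [[0,0,0],0],
    [[0,0,0],0]
  ]
}}

```text
t: 10.78
tool_pos: [0.444, -0.1204, 0.0261]
tcp_rot: [[-1.0, 0.001, 0.001], [0.001, 1.0, -0.0], [-0.001, -0.0, -1.0]]
contact_force: [0.6, 0.3, -0.2]
width: 0.0706
```

```bash
python3 -c "
from h import *
go([.444,-.1203,.026],np.pi)
s=observe();cv2.imwrite('pics/w10.png',get_image('wrist'))
"
```

```text
t 10.78 pos [ 0.444  -0.1204  0.0261] ang 3.1407 F [ 0.6  0.3 -0.2] w 0.0706 -> shift [-0.    0.01  0.01] turn -0.001
```

View pics/w10.png

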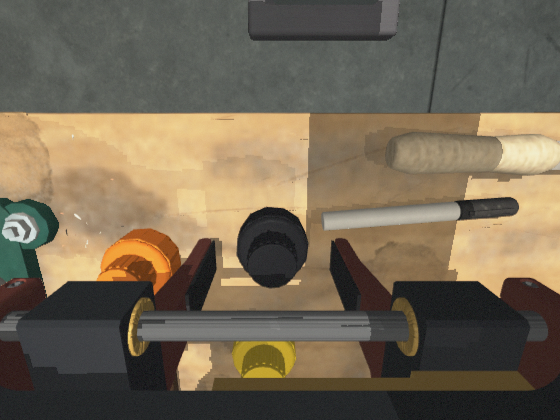

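The knob at (272,262) is centred between the fingers. Lower 2 mm and grip.

Call:
{"op": "drive_tool", "data": {
  "steps": [
    [[0,0,0.1],0],
    [[0,0,0.2],0],
    [[0,0,0.2],0]
  ]
}}

```text
t: 11.08
tool_pos: [0.4435, -0.1202, 0.0235]
tcp_rot: [[-1.0, 0.001, 0.0], [0.001, 1.0, 0.0], [-0.0, 0.0, -1.0]]
contact_force: [-0.1, -0.5, -0.2]
width: 0.0701
```

Call:
{"op": "drive_tool", "data": {
  "steps": [
    [[0,0,0],0],
    [[0,0,0],0],
    [[0,0,0],0],
    [[0,0,0],0],
    [[0,0,0],0]
  ],
  "jaw": 1,
  "grip_force": 25
}}

```text
t: 11.5
tool_pos: [0.4433, -0.1203, 0.0234]
tcp_rot: [[-1.0, 0.001, -0.0], [0.001, 1.0, 0.0], [0.0, 0.0, -1.0]]
contact_force: [0.2, -0.2, 0.4]
width: 0.0403
```

Call:
{"op": "drive_tool", "data": {
  "steps": [
    [[0,0,0],0],
    [[0,0,0],0],
    [[0,0,0],0],
    [[0,0,0],0],
    [[0,0,0],0]
  ]
}}

```text
t: 11.92
tool_pos: [0.4433, -0.1203, 0.0234]
tcp_rot: [[-1.0, 0.001, -0.0], [0.001, 1.0, 0.0], [0.0, 0.0, -1.0]]
contact_force: [-0.9, 0.0, -0.3]
width: 0.0276
```

```bash
python3 -c "
from h import *
go([.4715,.157,.1],np.pi)
s=observe()
print(ray('wrist',272,217,.0225,s),proj('wrist',[[.444,-.1203,.0225]],s));cv2.imwrite('pics/w11.png',get_image('wrist'))
"
```

```text
t 11.92 pos [ 0.4433 -0.1203  0.0234] ang 3.1408 F [-0.9  0.  -0.3] w 0.0276 -> shift [-2.8  27.73 -7.66] turn -0.001
[ 0.41979075 -0.12171167  0.0225    ] [[274.34028518 254.21466034]]
```

View pics/w11.png

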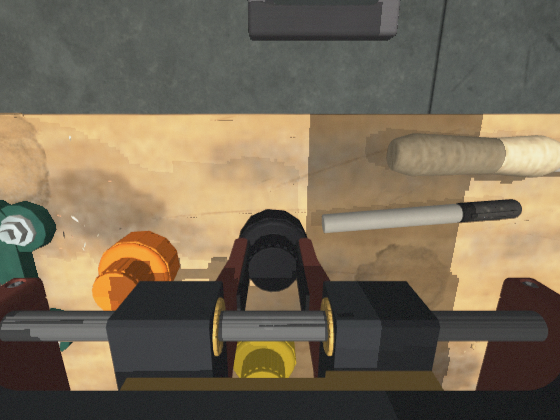

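```bash
python3 -c "
from h import *
s=observe()
im=cv2.imread('pics/w11.png')
cv2.imwrite('pics/w11z.png',cv2.resize(im[190:310,210:340],None,fx=4.5,fy=4.5,interpolation=cv2.INTER_CUBIC))
for cx in (.4413,.4433,.4453):
  th=np.linspace(0,2*np.pi,73)
  o=[]
  for r,z in((.0235,0),(.0225,.0225),(.014,.042)):
    q=proj('wrist',np.c_[cx+r*np.cos(th),-.1203+r*np.sin(th),0*th+z],s); o.append((q.min(0).round(1).tolist(),q.max(0).round(1).tolist()))
  print(cx,o)
"
```

```text
0.4413 [([240.0, 203.3], [308.3, 266.8]), ([237.7, 215.4], [311.0, 282.5]), ([249.1, 241.9], [300.1, 287.8])]
0.4433 [([240.1, 206.2], [308.2, 269.4]), ([237.8, 218.6], [310.9, 285.3]), ([249.2, 245.3], [300.0, 290.9])]
0.4453 [([240.2, 209.1], [308.1, 271.9]), ([238.0, 221.8], [310.8, 288.1]), ([249.3, 248.7], [299.9, 293.9])]
```

View pics/w11z.png

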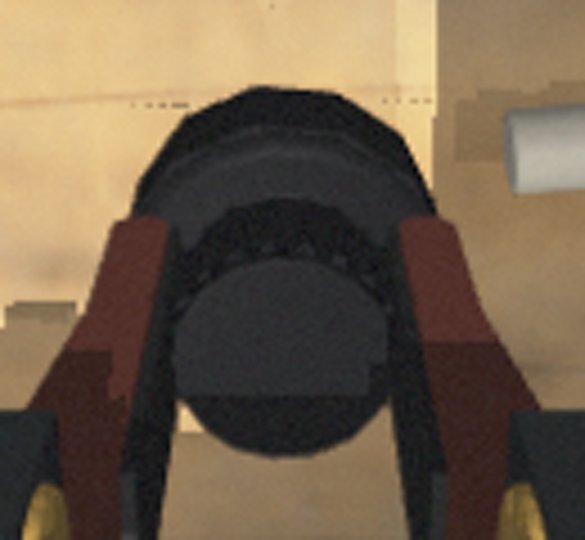

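Gripped (27.6 mm; cap about +1 mm in x from the TCP). Lift and carry to the stud.

Call:
{"op": "drive_tool", "data": {
  "steps": [
    [[0,0,-2],0],
    [[0,0,-5],0],
    [[-0.5,4,-7],0],
    [[-1,8,-7.7],0],
    [[-1.4,12,-7.7],0]
  ]
}}

```text
t: 12.38
tool_pos: [0.4588, -0.0005, 0.1026]
tcp_rot: [[-1.0, 0.004, 0.004], [0.004, 1.0, 0.001], [-0.004, 0.001, -1.0]]
contact_force: [2.1, 0.7, 0.1]
width: 0.0271
```

Call:
{"op": "drive_tool", "data": {
  "steps": [
    [[-0.3,4,0],0],
    [[-0.7,8,0],0],
    [[-1.1,12,0],0],
    [[-1.3,15,0],0],
    [[-1.3,15.6,0],0]
  ]
}}

```text
t: 12.8
tool_pos: [0.4703, 0.1611, 0.1003]
tcp_rot: [[-1.0, -0.006, 0.001], [-0.006, 1.0, 0.002], [-0.001, 0.002, -1.0]]
contact_force: [0.5, -0.3, -0.7]
width: 0.0276
```

Call:
{"op": "drive_tool", "data": {
  "steps": [
    [[0,0,0],0],
    [[0,0,0],0],
    [[0,0,0],0]
  ]
}}

```text
t: 13.05
tool_pos: [0.4703, 0.1528, 0.1002]
tcp_rot: [[-1.0, 0.003, -0.001], [0.003, 1.0, -0.001], [0.0, -0.001, -1.0]]
contact_force: [-0.6, 0.0, -0.4]
width: 0.0272
```

```bash
python3 -c "
from h import *
go([.4705,.157,.065],np.pi)
"
```

```text
t 13.05 pos [0.4703 0.1528 0.1002] ang 3.1386 F [-0.6  0.  -0.4] w 0.0272 -> shift [-0.02  0.42  3.52] turn -0.003
```

Call:
{"op": "drive_tool", "data": {
  "steps": [
    [[0,0,1],0],
    [[0,0,2],0],
    [[0,0,3.3],0],
    [[0,0,3.3],0],
    [[0,0,3.3],0]
  ]
}}

```text
t: 13.47
tool_pos: [0.4697, 0.1537, 0.0663]
tcp_rot: [[-1.0, 0.002, -0.002], [0.002, 1.0, -0.001], [0.002, -0.001, -1.0]]
contact_force: [0.4, 0.1, -0.2]
width: 0.0277
```

```bash
python3 -c "
from h import *
go([.4705,.157,.065],np.pi)
s=observe();cv2.imwrite('pics/w12.png',get_image('wrist'));im=get_image('side')
q=proj('side',[[.471,.157,.0]])[0].astype(int);print(q)
cv2.imwrite('pics/s12.png',cv2.resize(im[q[1]-80:q[1]+40,q[0]-70:q[0]+70],None,fx=5,fy=5,interpolation=cv2.INTER_CUBIC))
"
```

```text
t 13.47 pos [0.4697 0.1537 0.0663] ang 3.1396 F [ 0.4  0.1 -0.2] w 0.0277 -> shift [-0.08  0.33  0.13] turn -0.002
[209 208]
```

View pics/w12.png

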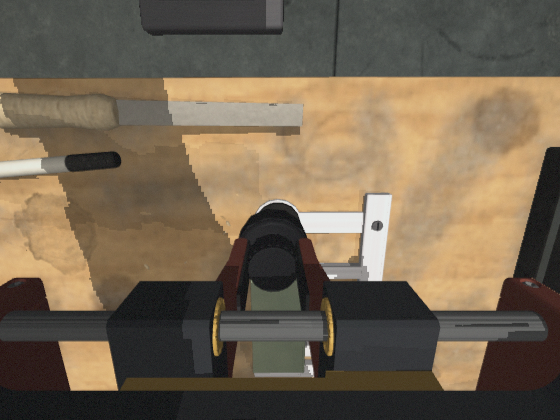

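View pics/s12.png

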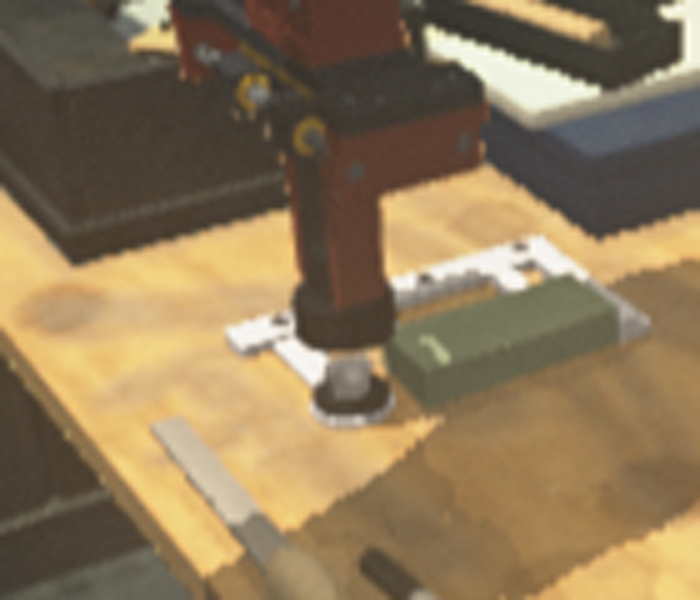

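Side view: cap axis at u≈345 vs stud at u≈350 in the crop, fitting the 3 mm y error. Correct it and look again.

Call:
{"op": "drive_tool", "data": {
  "steps": [
    [[-0.08,0.17,0.4],0],
    [[-0.08,0.33,0.8],0],
    [[-0.08,0.33,1.2],0],
    [[-0.08,0.33,1.2],0],
    [[-0.08,0.33,1.2],0]
  ]
}}

```text
t: 13.98
tool_pos: [0.471, 0.1581, 0.0551]
tcp_rot: [[-1.0, 0.001, -0.001], [0.001, 1.0, -0.0], [0.001, -0.0, -1.0]]
contact_force: [-0.3, -0.3, -0.2]
width: 0.0277
```

```bash
python3 -c "
from h import *
go([.4705,.157,.050],np.pi)
s=observe();imw=get_image('wrist');im=get_image('side')
cv2.imwrite('pics/w13z.png',cv2.resize(imw[180:310,200:350],None,fx=4.5,fy=4.5,interpolation=cv2.INTER_CUBIC))
cv2.imwrite('pics/s13.png',cv2.resize(im[128:248,139:279],None,fx=5,fy=5,interpolation=cv2.INTER_CUBIC))
"
```

```text
t 13.98 pos [0.471  0.1581 0.0551] ang 3.141 F [-0.3 -0.3 -0.2] w 0.0277 -> shift [ 0.05 -0.11  0.51] turn -0.001
```

View pics/w13z.png

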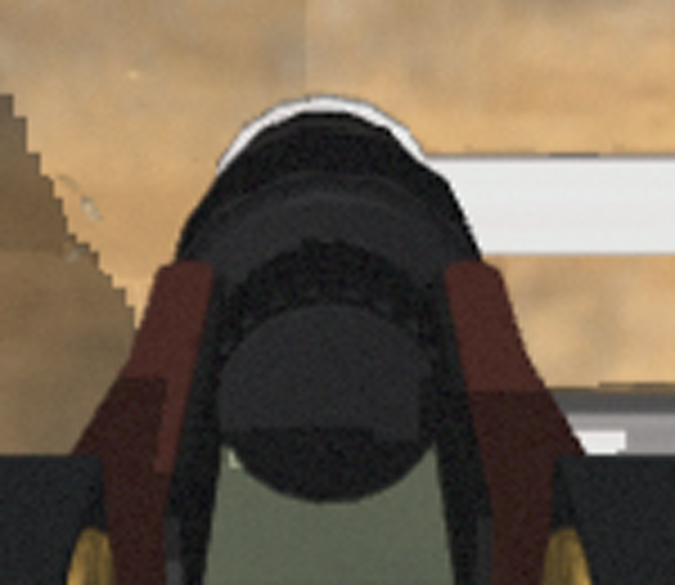

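View pics/s13.png

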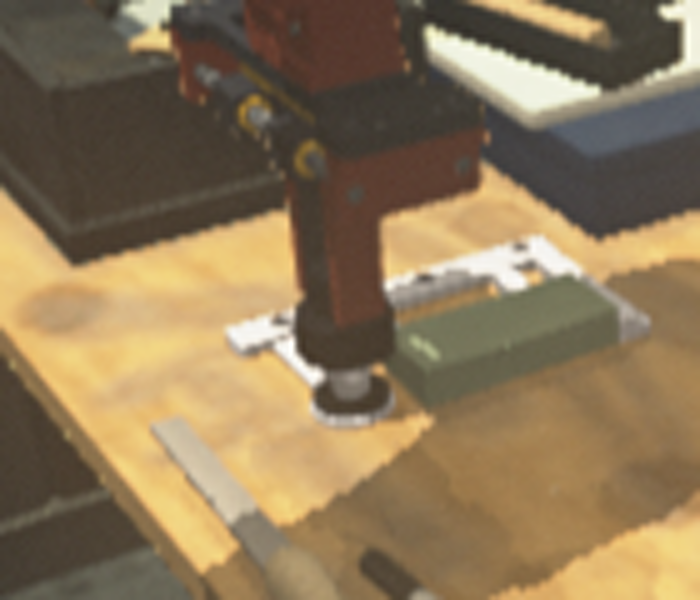

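```bash
python3 -c "
from h import *
s=observe()
print(ray('wrist',272,201.3,.004,s)+[.02,0,0], s['tool_pos'])
zf=s['tool_pos'][2]-.0234
for r,z,v in((.0235,zf,113/4.5+180),(.0225,zf+.0225,180/4.5+180)): print(ray('wrist',273,v,z,s)+[r,0,0])
print('knob',ray('wrist',273,305/4.5+180,zf+.042,s)+[.014,0,0],ray('wrist',273,500/4.5+180,zf+.042,s)-[.014,0,0])
"
```

```text
[0.47216653 0.15654608 0.004     ] [0.4712819  0.15809388 0.055408  ]
[0.47050454 0.15726691 0.032008  ]
[0.47214704 0.15723105 0.054508  ]
knob [0.47269652 0.15719845 0.074008  ] [0.47142353 0.15719244 0.074008  ]
```

Same-camera comparison: stud (0.4722, 0.1565), cap (0.4717, 0.1572), so it needs about 0.5 mm in x and -0.7 mm in y. Correct, lower to just above the tip, and grip firmer.

Call:
{"op": "drive_tool", "data": {
  "steps": [
    [[-0.03,-0.07,0.2],0],
    [[-0.03,-0.07,0.4],0],
    [[-0.03,-0.07,0.4],0],
    [[-0.03,-0.07,0.4],0]
  ],
  "grip_force": 45
}}

```text
t: 14.42
tool_pos: [0.4715, 0.1573, 0.0512]
tcp_rot: [[-1.0, 0.001, -0.0], [0.001, 1.0, -0.0], [0.0, -0.0, -1.0]]
contact_force: [0.0, -0.1, -0.4]
width: 0.0269
```

```bash
python3 -c "
from h import *
go([.4715,.1573,.031],np.pi)"
```

```text
t 14.42 pos [0.4715 0.1573 0.0512] ang 3.1407 F [ 0.  -0.1 -0.4] w 0.0269 -> shift [-0.   -0.    2.02] turn -0.001
```

Call:
{"op": "drive_tool", "data": {
  "steps": [
    [[0,0,0.2],0],
    [[0,0,0.4],0],
    [[0,0,0.5],0],
    [[0,0,0.6],0],
    [[0,0,0.6],0]
  ]
}}

```text
t: 14.83
tool_pos: [0.4715, 0.1575, 0.0454]
tcp_rot: [[-1.0, 0.001, -0.0], [0.001, 1.0, 0.0], [0.0, 0.0, -1.0]]
contact_force: [-1.6, 0.6, 3.0]
width: 0.027
```

Call:
{"op": "drive_tool", "data": {
  "steps": [
    [[0,0,0.1],0],
    [[0,0,0.2],0],
    [[0,0,0.3],0],
    [[0,0,0.3],0]
  ]
}}

```text
t: 15.17
tool_pos: [0.4719, 0.1576, 0.043]
tcp_rot: [[-1.0, 0.001, 0.001], [0.001, 1.0, 0.001], [-0.001, 0.001, -1.0]]
contact_force: [-1.8, -0.0, 6.3]
width: 0.0273
```

```bash
python3 -c "
from h import *
go([.4715,.1573,.031],np.pi)
print(np.array(observe()['ft_torque']).round(2))"
```

```text
t 15.17 pos [0.4719 0.1576 0.043 ] ang 3.1408 F [-1.8 -0.   6.3] w 0.0273 -> shift [ 0.04 -0.03  1.2 ] turn -0.001
[-0.02  0.44 -0.07]
```

The foot is 9.6 mm above the seat with Fz at 6.3 N, so it is on the balls and centred. Press on.

Call:
{"op": "drive_tool", "data": {
  "steps": [
    [[0,0,0.1],0],
    [[0,0,0.2],0],
    [[0,0,0.3],0],
    [[0,0,0.4],0],
    [[0,0,0.4],0]
  ]
}}

```text
t: 15.58
tool_pos: [0.471, 0.1573, 0.0377]
tcp_rot: [[-1.0, 0.001, -0.001], [0.001, 1.0, -0.0], [0.001, -0.0, -1.0]]
contact_force: [-0.3, 1.3, -8.4]
width: 0.0271
```

```bash
python3 -c "
from h import *
go([.4715,.1573,.031],np.pi)
print(np.array(observe()['ft_torque']).round(2))"
```

```text
t 15.58 pos [0.471  0.1573 0.0377] ang 3.1409 F [-0.3  1.3 -8.4] w 0.0271 -> shift [-0.05  0.    0.67] turn -0.001
[ 0.24 -0.11 -0.05]
```

Clicked (Fz flipped to -8.4 N as the balls draw the cap down). Now squeeze the ring.

Call:
{"op": "drive_tool", "data": {
  "steps": [
    [[0,0,0.15],0],
    [[0,0,0.3],0],
    [[0,0,0.45],0],
    [[0,0,0.6],0],
    [[0,0,0.6],0]
  ]
}}

```text
t: 16.0
tool_pos: [0.4719, 0.1574, 0.0324]
tcp_rot: [[-1.0, 0.001, 0.0], [0.001, 1.0, 0.0], [-0.0, 0.0, -1.0]]
contact_force: [0.7, -0.1, 3.0]
width: 0.0269
```

Call:
{"op": "drive_tool", "data": {
  "steps": [
    [[0,0,0.1],0],
    [[0,0,0.2],0],
    [[0,0,0.2],0]
  ]
}}

```text
t: 16.25
tool_pos: [0.4719, 0.1574, 0.0309]
tcp_rot: [[-1.0, 0.001, 0.001], [0.001, 1.0, 0.0], [-0.001, 0.0, -1.0]]
contact_force: [-1.4, -1.0, 9.6]
width: 0.0269
```

```bash
python3 -c "
from h import *
go([.4715,.1573,.031],np.pi)
print(np.array(observe()['ft_torque']).round(2))"
```

```text
t 16.25 pos [0.4719 0.1574 0.0309] ang 3.1407 F [-1.4 -1.   9.6] w 0.0269 -> shift [ 0.04 -0.01 -0.01] turn -0.001
[-0.27  0.53  0.05]
```

Call:
{"op": "drive_tool", "data": {
  "steps": [
    [[0,0,0.05],0],
    [[0,0,0.1],0],
    [[0,0,0.1],0],
    [[0,0,0.1],0],
    [[0,0,0.1],0]
  ]
}}

```text
t: 16.67
tool_pos: [0.4719, 0.1574, 0.0303]
tcp_rot: [[-1.0, 0.001, 0.001], [0.001, 1.0, 0.001], [-0.001, 0.001, -1.0]]
contact_force: [-3.4, -1.8, 11.5]
width: 0.0272
```

Call:
{"op": "drive_tool", "data": {
  "steps": [
    [[0,0,0],0],
    [[0,0,0],0],
    [[0,0,0],0]
  ]
}}

```text
t: 16.92
tool_pos: [0.4719, 0.1574, 0.0303]
tcp_rot: [[-1.0, 0.001, 0.001], [0.001, 1.0, 0.001], [-0.001, 0.001, -1.0]]
contact_force: [-3.4, -2.0, 11.6]
width: 0.0273
```

```bash
python3 -c "
from h import *
go([.4715,.1573,.031],np.pi)
im=get_image('wrist');cv2.imwrite('pics/w14.png',im);im=get_image('side')
cv2.imwrite('pics/s14.png',cv2.resize(im[128:248,139:299],None,fx=4.9,fy=4.9,interpolation=cv2.INTER_CUBIC))"
```

```text
t 16.92 pos [0.4719 0.1574 0.0303] ang 3.1406 F [-3.4 -2.  11.6] w 0.0273 -> shift [ 0.04 -0.01 -0.07] turn -0.001
```

View pics/w14.png

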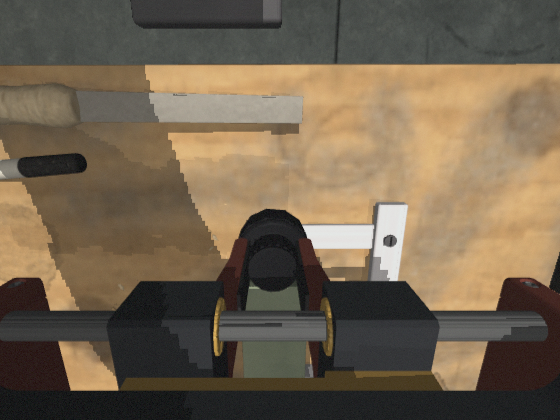

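View pics/s14.png

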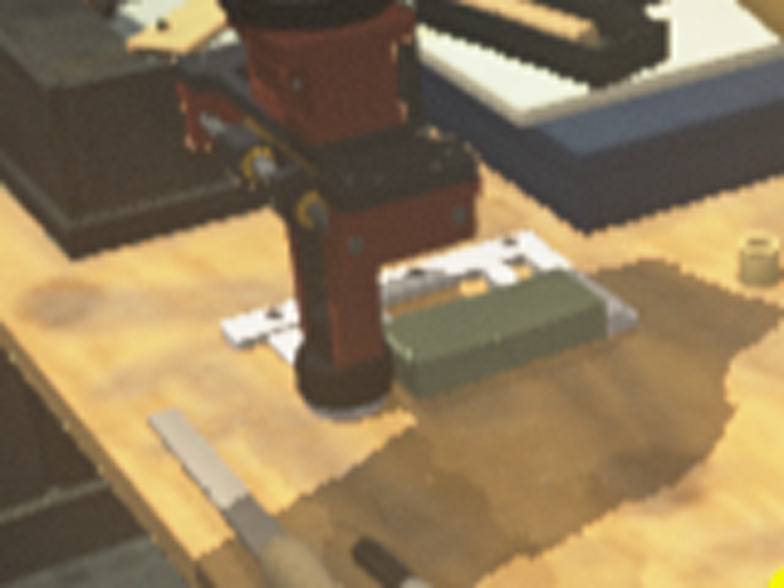

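The side view shows the cap seated on the ring at (345,390) with the stone in the holder against its stops. Squeeze from position (about 3.1 mm) and from force (11.6 N, about 2.9 mm) agree, so I'm handing in.

```bash
python3 -c "
from h import *
print(job_done())"
```

```text
the job is handed in; nothing more can be done
None
```

The whetstone is in the holder and the black cap is snapped onto the stud. I handed the job in at about 17 s with the fingers still pressing the cap down; no verdict was reported.

- **Stone:** I gripped it lightly across its width and slid it along the bench. It stuck about 6 mm short of the end stop because the gripper was pressing it down. I eased off about 1.5 mm and pushed it on until it met the side stops (about 6 N) and the end stop (about 9 N, no more travel). After release, the wrist picture showed it flush with all three stops, and the final side picture still showed it in place.
- **Cap:** Pressing took at least 6 N (no reading right at the peak), then the force flipped to -8 N at the click. At the end the fingers pushed with 11.6 N, which means about 2.9 mm of squeeze; the finger height gives about 3.1 mm.
- **Alignment:** Before the cap went down, the camera put it within about 1 mm of the stud axis. At the end there was a small sideways force of about 4 N.
- **Bystanders:** The arm only passed above the marker and did not go near the hammer or handle blank. I did not measure their positions again at the end.

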